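Push the open pipette-tip boxes shut

ROBOT

A 6-joint arm with a two-finger parallel gripper is mounted at the origin on the work surface. World frame = base frame: x ahead of the robot, y to its left, z up, the work surface at z = 0. Lengths are in m, angles in degrees, forces in N, time in s.
With the tool pointing down it reaches from about 0.35 to 0.875 m from the base axis. Payload 4.2 kg.
Tool frame: the origin (TCP) lies midway between the tips of the shut fingers; the grasp point (between the pads) lies 19 mm behind it (r.grasp_offset is the distance from the TCP to the grasp point, in m); z points along the fingers, y is the direction in which the jaws open and shut (so a half turn about z gives the same grasp; the last joint's range is limited). The gripper opens to 87 mm and grips with 3 to 60 N. Pads are 19 mm wide; open, the fingers measure 117 mm over their backs; the gripper's body (75 mm by 190 mm) begins 51 mm behind the grasp point.
Start: joints at [80.019, 22.042, 0.453, 0, -68.411, -14.817], TCP at [0.262, 0.567, 0.223] pointing down, gripper open.
Joint ranges: [-179.83, 179.83], [-69.29, 118.12], [-61.27, 80.66], [-181.25, 117.63], [-171.15, -9.14], [-177.46, 177.46]. Speed limits (degrees/s): [159.86, 159.86, 180, 180, 180, 180].

INTERFACE

Orientations are given as a 3x3 rotation matrix whose columns are the frame's x, y, z axes.
In Python, from station import r gives the robot as it stands.
- The arm moves only by the shell command python3 -m crank 'ROWS'. ROWS is JSON, a list of rows, each a list of 3 entries, a list of its own where there are three numbers: the closure, from -1 (fully open) to 1 (shut), so that 0 is half open, then the shift along the tool's x, y, z as a fraction of full scale, then the turn, a rotation vector about the tool's x, y, z as a fraction of full scale. In form: [[fingers, [dx, dy, dz], [wx, wy, wz]], ...]. A call has 1 to 8 rows; each row shifts and turns the commanded pose from where the row before left it, along the tool's axes as they then stand; what a row does not reach is not made up. Full scale, the value 1, is 100 mm for a shift and 45 degrees for a turn. A row lasts 1/10 s, in which the tool goes at most 50 mm and 8.59 degrees, less where a joint would pass 70% of its speed; a pose out of reach is approached as far as the arm can. A call with a number of a shift or a turn outside -1 to 1 is refused whole. A call with a gripper value outside its range is refused whole. The fingers move at their own pace and stop on an object; the grip force is fixed at half the most. Time passes only in rows, so rows that do not move let the fingers close. It gives the time, the measured TCP pose, the force and the opening at its end, in the units of the state.
- r.sense(): the state, without advancing time (a new reading comes with each control period).
- r.capture(name): name is "scene" or "top" or "wrist"; returns a dict with "img" (420x560x3 uint8, blue, green, red), "fx", "fy", "cx", "cy" (pixels), "dist" ([k1, k2, p1, p2, k3] as OpenCV has them; the pictures are not rectified), "R" (3x3) and "t" (3): a world point X has camera coordinates R X + t. Camera axes: x right, y down, z forward; pixel columns grow to the right and rows downward; lengths in m; the calibration is good to about 2 mm. A picture is of the moment at which its call begins. There is no depth.
- r.finish_job(): hands the job in, once; it reports no verdict.
The state is a dict: "time_s": time; "joints": joint angles; "joint_velocities": joint speeds; "effort": joint torques, N m; "tcp_pos": TCP position; "ee_rot": TCP orientation; "wrist_force": force on the tool from outside, world axes, zero at the start; "moment": the same for the moment, N m; "gripper_width": opening from 0.0 (shut) to 1.0 (fully open).
Only numpy, scipy, OpenCV 4.12 (cv2) and the standard library are available. Lean on these libraries where they do the work, as an engineer would, in place of code of your own. Each camera call takes 0.05 s, during which the arm holds its last target.

TASK

Two of the three pipette-tip boxes in the middle of the bench have been left with their lids standing open: push both lids over and down with the fingertips until they are fully shut, so that the tips stay clean. Don't slam them, and leave all three boxes standing where they are: nothing is to be picked up, tipped or shoved along, and the box that is already shut and the other things on the bench stay as they are.

Things in the scene. Friction and masses are not known exactly. Their poses are not given: they have to be found in the camera images.
- tipbox_a: A clear-frosted pipette-tip box, loose on the bench: base 83 mm (along its x) by 123 mm (along its y) by 62 mm high, 0.29 to 0.43 kg with its tips and lid, 98 mm high in all with the lid shut. It slides or tips over if pushed hard. Origin at the centre of the underside; its x axis points from the front long side (robot's side) to the back long side, where the lid's hinge is; z up. One of the two that stand open.
- lid_a (a joint): Lid of tip box A: a hollow shell 83 x 123 x 36 mm, hinged along the back long edge of the base; angle in rad, 0 = fully shut, growing as it swings up and back, stop at 2.05; 1.57 = lid standing upright. The hinge is stiff: the lid stays where it is left at any angle, and moves with under 1 N at its front edge. Starts open, between 1.0 and 1.95.
- lid_a_hinge (a point): Point in the middle of the hinge line of tip box A, fixed to the base: 41.5 mm behind the box's centre and 62 mm above its underside. Axes as the box's; the hinge line is the y axis.
- lid_a_top (a point): Centre of the outer top face of the lid of tip box A; it moves with the lid. In the lid's own frame it lies 41.5 mm from the hinge line towards the front edge and 36 mm above the rim plane; its z axis is the outward normal of that face (up when shut, pointing away from the robot when the lid stands open), its -x axis points to the lid's front edge.
- tipbox_b: A clear-frosted pipette-tip box, loose on the bench: base 83 mm (along its x) by 123 mm (along its y) by 62 mm high, 0.29 to 0.43 kg with its tips and lid, 98 mm high in all with the lid shut. It slides or tips over if pushed hard. Origin at the centre of the underside; its x axis points from the front long side (robot's side) to the back long side, where the lid's hinge is; z up. One of the two that stand open.
- lid_b (a joint): Lid of tip box B: a hollow shell 83 x 123 x 36 mm, hinged along the back long edge of the base; angle in rad, 0 = fully shut, growing as it swings up and back, stop at 2.05; 1.57 = lid standing upright. The hinge is stiff: the lid stays where it is left at any angle, and moves with under 1 N at its front edge. Starts open, between 1.0 and 1.95.
- lid_b_hinge (a point): Point in the middle of the hinge line of tip box B, fixed to the base: 41.5 mm behind the box's centre and 62 mm above its underside. Axes as the box's; the hinge line is the y axis.
- lid_b_top (a point): Centre of the outer top face of the lid of tip box B; it moves with the lid. In the lid's own frame it lies 41.5 mm from the hinge line towards the front edge and 36 mm above the rim plane; its z axis is the outward normal of that face (up when shut, pointing away from the robot when the lid stands open), its -x axis points to the lid's front edge.
- tipbox_c: A clear-frosted pipette-tip box, loose on the bench: base 83 mm (along its x) by 123 mm (along its y) by 62 mm high, 0.29 to 0.43 kg with its tips and lid, 98 mm high in all with the lid shut. It slides or tips over if pushed hard. Origin at the centre of the underside; its x axis points from the front long side (robot's side) to the back long side, where the lid's hinge is; z up. The one already shut.
- lid_c (a joint): Lid of tip box C: a hollow shell 83 x 123 x 36 mm, hinged along the back long edge of the base; angle in rad, 0 = fully shut, growing as it swings up and back, stop at 2.05; 1.57 = lid standing upright. The hinge is stiff: the lid stays where it is left at any angle, and moves with under 1 N at its front edge. Starts shut.
- dropper: Bystander, to be left alone: amber dropper bottle, 30 mm across, 62 mm high; origin under its centre.
- jar: Bystander, to be left alone: white jar, 32 mm across, 50 mm high; origin under its centre.
- microplate: Bystander, to be left alone: flat 96-well plate, 85 x 127 x 14 mm; origin under its centre.
- marker: Bystander, to be left alone: marker pen lying down, 130 mm long, 13 mm thick; origin under its middle, x along it.
- pipette: Bystander, to be left alone: hand pipette lying down, about 235 mm long, 28 mm high; origin under its middle, x along it.
- tube_rack: Bystander, to be left alone: rack of small tubes, 70 x 130 x 49 mm; origin under its centre.
- buffer: Bystander, to be left alone: glass reagent bottle, 72 mm across, 140 mm high; origin under its centre.
Things that resemble listed ones, but are neither listed nor needed, are in the scene too. Leave any green look-alike of the tipbox_c alone.

How it is judged:
By the outcome, as a careful person would: the job done as asked, in the order asked, and still so for the second after the job is handed in, with the robot touching nothing.
It also fails if it takes over 48 s, if anything falls off the work surface, if the arm or the gripper's body presses on something with over 40 N, if the wrist force passes 120 N, or if a joint passes its speed limit or range.

## Working session

There is one attempt and no reset: what is moved stays moved. The work goes in short steps, Python scripts to look and compute and a shell command to move; the robot and the scene stay as the last step left them, time stands still between calls to the robot, and variables do not carry over. Pictures are saved under pics/ and viewed, and the job is handed in when it is done.

```bash
ls; mkdir -p pics; python3 - <<'E'
from station import r
import cv2,numpy as np
s=r.sense();print({k:np.round(v,3).tolist() for k,v in s.items()})
for n in("scene","top","wrist"):
    c=r.capture(n);cv2.imwrite(f"pics/{n}0.png",c["img"]);print(n,c["fx"],c["fy"],c["cx"],c["cy"],c["dist"],np.round(c["R"],3).tolist(),np.round(c["t"],3), -np.array(c["R"]).T@c["t"])
E
```

```text
pics
{'time_s': 0.0, 'joints': [80.021, 22.089, 0.379, -0.029, -68.411, -14.816], 'joint_velocities': [-0.109, -0.024, 0.041, -0.038, 0.048, 0.004], 'effort': [0.002, -39.066, 18.74, 4.22, 0.011, -0.0], 'tcp_pos': [0.262, 0.567, 0.221], 'ee_rot': [[0.908, -0.42, -0.001], [-0.42, -0.908, -0.002], [0.0, 0.002, -1.0]], 'wrist_force': [-0.377, 0.258, -0.38], 'moment': [-0.009, 0.01, 0.017], 'gripper_width': 1.002}
scene 540.1362881977014 540.1362881977014 276.2156238315689 206.55258718556277 [-0.06099743  0.          0.          0.          0.        ] [[0.755, 0.655, -0.011], [0.464, -0.547, -0.696], [-0.462, 0.521, -0.718]] [-0.394 -0.083  2.039] [ 1.27876198 -0.84914101  1.40055591]
top 526.6992659305499 526.6992659305499 280.0207504895919 207.61805756929473 [-0.02266733  0.          0.          0.          0.        ] [[-0.006, -1.0, 0.005], [-0.979, 0.004, -0.206], [0.206, -0.006, -0.978]] [0.097 0.468 1.666] [0.11515687 0.10566983 1.7258414 ]
wrist 319.0320580193569 319.0320580193569 281.25769899802555 209.27063185385293 [0.00017624 0.         0.         0.         0.        ] [[-0.42, -0.908, 0.002], [-0.868, 0.402, 0.29], [-0.264, 0.12, -0.957]] [ 0.624 -0.037  0.391] [0.33324241 0.53426827 0.38368025]
```

View pics/scene0.png

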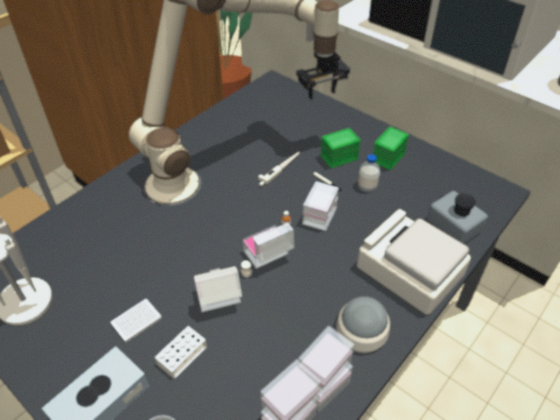

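View pics/top0.png

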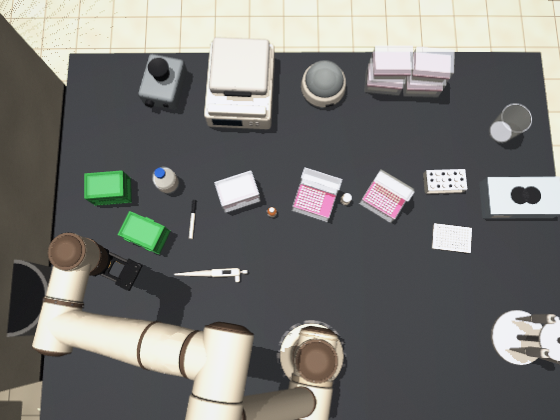

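View pics/wrist0.png

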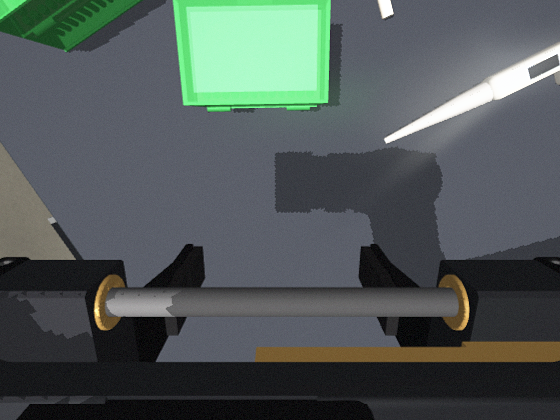

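The top view shows the shut box at about (237,191). The two open ones are at about (317,195) and (387,195), with the jar between them at (347,199) and the dropper at (272,212). I'll zoom in on the boxes.

```bash
python3 - <<'E'
import cv2
a=cv2.imread("pics/top0.png");b=cv2.imread("pics/scene0.png")
cv2.imwrite("pics/topz.png",cv2.resize(a[160:230,285:420],None,fx=5.9,fy=5.9,interpolation=cv2.INTER_CUBIC))
cv2.imwrite("pics/scenez.png",cv2.resize(b[205:315,185:305],None,fx=5,fy=5,interpolation=cv2.INTER_CUBIC))
E
```

```text
(no output)
```

View pics/topz.png

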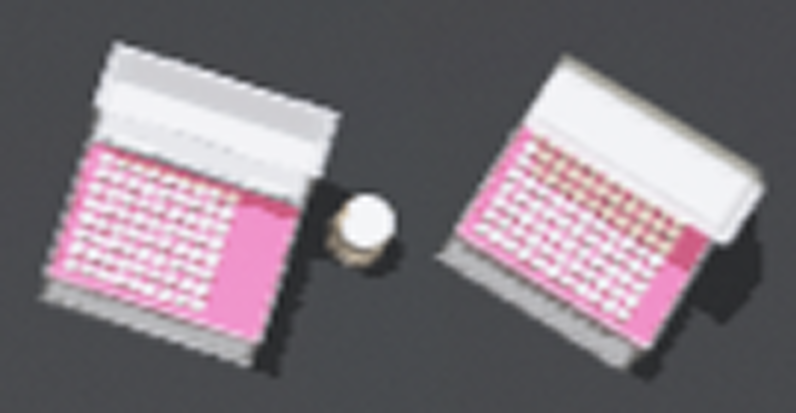

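View pics/scenez.png

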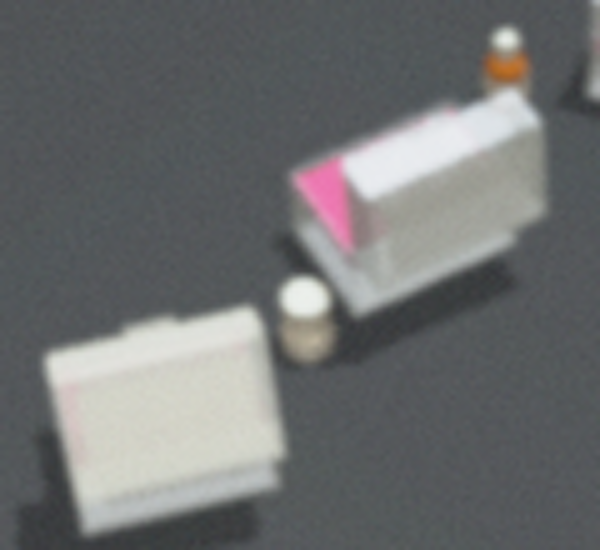

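```bash
cat > h.py <<'E'
import numpy as np,cv2
from scipy.optimize import least_squares
def proj(c,P):
    return cv2.projectPoints(np.asarray(P,float).reshape(-1,3),cv2.Rodrigues(np.array(c["R"]))[0],np.array(c["t"],float),np.array([[c["fx"],0,c["cx"]],[0,c["fy"],c["cy"]],[0,0,1.]]),np.array(c["dist"],float))[0].reshape(-1,2)
# base pts: ('b',sx,sy,z) ; lid pts: ('l',d,sy,h)
def pt(p,k):
    x,y,yaw,th=p
    if k[0]=='b': l=np.array([k[1]*.0415,k[2]*.0615,k[3]])
    else:
        d,h=k[1],k[3]
        l=np.array([.0415-d*np.cos(th)+h*np.sin(th),k[2]*.0615,.062+d*np.sin(th)+h*np.cos(th)])
    c,s=np.cos(yaw),np.sin(yaw)
    return np.array([x+c*l[0]-s*l[1],y+s*l[0]+c*l[1],l[2]])
def fit(obs,p0):
    f=lambda p:np.concatenate([proj(c,[pt(p,k)])[0]-uv for c,k,uv in obs])
    o=least_squares(f,p0,loss='soft_l1',f_scale=1.);return o.x,f(o.x).reshape(-1,2)
E=[]
for sy in(-1,1):
    E+=[(('b',-1,sy,0),('b',-1,sy,.062)),(('b',1,sy,0),('b',1,sy,.062)),(('b',-1,sy,.062),('b',1,sy,.062)),(('b',-1,sy,0),('b',1,sy,0)),
     (('l',0,sy,0),('l',.083,sy,0)),(('l',0,sy,.036),('l',.083,sy,.036)),(('l',.083,sy,0),('l',.083,sy,.036)),(('l',0,sy,0),('l',0,sy,.036))]
for a in(-1,1):
    for z in(0,.062):E.append((('b',a,-1,z),('b',a,1,z)))
for d in(0,.083):
    for h in(0,.036):E.append((('l',d,-1,h),('l',d,1,h)))
def draw(c,ps,box,f,name):
    x0,y0,x1,y1=box
    im=cv2.resize(c["img"][y0:y1,x0:x1],None,fx=f,fy=f,interpolation=cv2.INTER_CUBIC)
    for p in ps:
        for a,b in E:
            q=proj(c,[pt(p,a),pt(p,b)]);q=((q+.5-[x0,y0])*f).astype(int)
            cv2.line(im,tuple(map(int,q[0])),tuple(map(int,q[1])),(0,0,255) if a[0]=='b' else (0,160,0),1)
    cv2.imwrite(name,im)
E
python3 - <<'E'
from h import *
from station import r
import pickle
T=r.capture("top");S=r.capture("scene");pickle.dump((T,S),open("c.pkl","wb"))
t=lambda u,v:np.array([(u+.5)/5.9-.5+285,(v+.5)/5.9-.5+160])
s=lambda u,v:np.array([(u+.5)/5-.5+185,(v+.5)/5-.5+205])
L=[(T,('b',-1,1,0),t(42,298)),(T,('b',-1,-1,0),t(250,365)),(T,('b',-1,1,.062),t(48,275)),(T,('b',-1,-1,.062),t(262,345)),
(S,('l',.083,-1,0),s(345,160)),(S,('l',.083,1,0),s(515,92)),(S,('l',.083,-1,.036),s(365,200)),(S,('l',.083,1,.036),s(545,125)),(S,('b',1,-1,0),s(360,312)),
(T,('l',.083,1,.036),t(118,42)),(T,('l',.083,-1,.036),t(340,115))]
R=[(T,('b',-1,1,0),t(437,255)),(T,('b',-1,-1,0),t(628,368)),(T,('b',-1,1,.062),t(458,232)),(T,('b',-1,-1,.062),t(650,350)),
(S,('l',.083,-1,0),s(45,355)),(S,('l',.083,1,0),s(255,310)),(S,('l',0,-1,.036),s(80,500)),(S,('l',0,1,.036),s(285,455)),(S,('b',1,-1,0),s(88,535)),(S,('b',1,1,0),s(280,488))]
ps=[]
for o,p0 in((L,[.6,0,-.3,1.4]),(R,[.6,-.2,-.5,1.5])):
    best=min((fit(o,p0[:3]+[q]) for q in(1.1,1.5,1.9)),key=lambda z:(z[1]**2).sum())
    print(np.round(best[0],3));print(np.round(best[1],1).tolist());ps.append(best[0])
np.save("ps.npy",ps)
draw(T,ps,(285,160,420,230),5.9,"pics/to1.png");draw(S,ps,(185,205,305,315),5,"pics/so1.png")
E
```

```text
[ 0.49  -0.016 -0.331  1.491]
[[-0.1, -0.2], [-0.3, 0.1], [-0.6, -0.1], [-0.5, -0.0], [-0.7, 1.3], [-0.3, -0.2], [0.9, 0.4], [-0.4, -0.1], [-0.8, 1.3], [-0.3, 0.2], [-0.2, 0.1]]
[ 0.495 -0.245 -0.572  1.074]
[[0.3, 0.1], [-0.5, 0.3], [-0.4, -0.1], [-0.2, -0.1], [0.3, -0.3], [-0.7, -0.8], [0.1, 1.2], [0.2, 0.2], [-0.5, 0.4], [0.2, 0.2]]
```

View pics/to1.png

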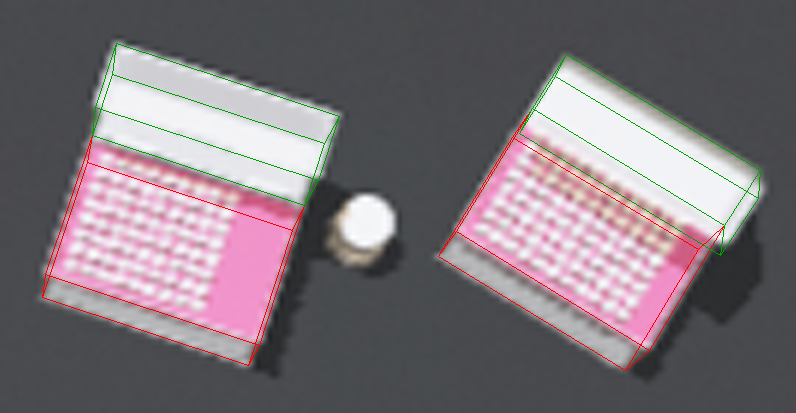

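View pics/so1.png

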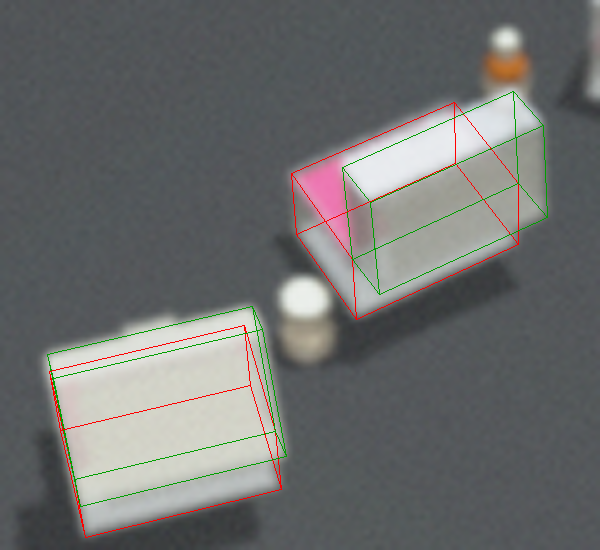

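The wireframes match both views to about 1 px:

| Box | Position (x, y) | Yaw | Lid angle |
|---|---|---|---|
| Left | (0.490, -0.016) | -19.0° | 1.49 |
| Right | (0.495, -0.245) | -32.8° | 1.07 |

My plan is to shut the fingers, get behind each lid and follow the hinge arc with the tips pressing at d = 70 mm.

```bash
cat > plan.py <<'E'
from h import *
from station import r
ps=np.load("ps.npy")
def loc(i,x,z,y=0):
    p=ps[i];c,s=np.cos(p[2]),np.sin(p[2]);return np.array([p[0]+c*x-s*y,p[1]+s*x+c*y,z])
def arc(i,th,d=.07): # TCP target, tip front edge touching outer face
    return loc(i,.0415-d*np.cos(th)+.036*np.sin(th)+.0095,.062+d*np.sin(th)+.036*np.cos(th))
def tool(i,v):
    ph=ps[i][2];return np.array([v[0]*np.cos(ph)+v[1]*np.sin(ph),v[0]*np.sin(ph)-v[1]*np.cos(ph),-v[2]])/.1
E
python3 - <<'E'
from plan import *
s=r.sense();p=s["tcp_pos"];R=np.array(s["ee_rot"]);ph=np.arctan2(R[1,0],R[0,0]);print(s["time_s"],np.degrees(ph))
for i in(0,1):
    print(i,"tilt turn tool z /45:",-(ps[i][2]-ph)*180/np.pi/45)
    hi=loc(i,.12,.22);lo=loc(i,.12,.137 if i==0 else .14)
    print("hi",hi,"from now in CURRENT tool frame",R.T@(hi-p)/.1,"lo",lo)
    ths=np.linspace(ps[i][3],0,9);A=[lo]+[arc(i,t) for t in ths]
    for a,b in zip(A,A[1:]):print(np.round(tool(i,b-a),3),np.round(b,3))
E
```

```text
0.25 -24.802703963628936
0 tilt turn tool z /45: -0.12973206907676788
hi [ 0.60348264 -0.05478288  0.22      ] from now in CURRENT tool frame [5.70874277 4.21315155 0.02513458] lo [ 0.60348264 -0.05478288  0.137     ]
[-0.387  0.     0.023] [ 0.567 -0.042  0.135]
[-0.14   0.    -0.044] [ 0.554 -0.038  0.139]
[-0.145  0.    -0.017] [ 0.54  -0.033  0.141]
[-0.146 -0.     0.01 ] [ 0.526 -0.028  0.14 ]
[-0.142 -0.     0.037] [ 0.513 -0.024  0.136]
[-0.132  0.     0.063] [ 0.5   -0.019  0.13 ]
[-0.118 -0.     0.086] [ 0.489 -0.015  0.121]
[-0.1    0.     0.107] [ 0.479 -0.012  0.11 ]
[-0.079 -0.     0.123] [ 0.472 -0.01   0.098]
1 tilt turn tool z /45: 0.17775178873648184
hi [ 0.59612873 -0.3095416   0.22      ] from now in CURRENT tool frame [6.71068695 6.55659158 0.02750053] lo [ 0.59612873 -0.3095416   0.14      ]
[-0.707  0.    -0.007] [ 0.537 -0.271  0.141]
[-0.105  0.     0.009] [ 0.528 -0.266  0.14 ]
[-0.103 -0.     0.023] [ 0.519 -0.26   0.137]
[-0.099  0.     0.037] [ 0.511 -0.255  0.134]
[-0.093 -0.     0.05 ] [ 0.503 -0.25   0.129]
[-0.086  0.     0.062] [ 0.496 -0.245  0.123]
[-0.077 -0.     0.073] [ 0.489 -0.241  0.115]
[-0.066  0.     0.082] [ 0.484 -0.237  0.107]
[-0.054  0.     0.09 ] [ 0.479 -0.234  0.098]
```

```bash
python3 -m crank '[[1,[0.2,0.14,0],[0,0,0]],[1,[0.35,0.26,0],[0,0,0]],[1,[0.36,0.26,0],[0,0,0]],[1,[0.36,0.26,0],[0,0,0]],[1,[0.36,0.26,0],[0,0,0]],[1,[0.36,0.26,0],[0,0,0]],[1,[0.36,0.26,0],[0,0,0]],[1,[0.36,0.26,0],[0,0,0]]]'; python3 -m crank '[[1,[0.36,0.26,0],[0,0,0]],[1,[0.36,0.26,0],[0,0,0]],[1,[0.36,0.26,0],[0,0,0]],[1,[0.36,0.26,0],[0,0,0]],[1,[0.36,0.26,0],[0,0,0]],[1,[0.36,0.26,0],[0,0,0]],[1,[0.36,0.26,0],[0,0,0]],[1,[0.2,0.2,0],[0,0,-0.13]]]'
python3 - <<'E'
from plan import *
s=r.sense();p=s["tcp_pos"];R=np.array(s["ee_rot"]);print(s["time_s"],s["gripper_width"],np.round(R,3).tolist(),p, s["wrist_force"])
print(R.T@(loc(0,.12,.22)-p)/.1)
c=r.capture("top");draw(c,ps,(285,160,420,230),5.9,"pics/t2.png")
E
```

```text
time_s: 1.05
tcp_pos: [0.4264, 0.2741, 0.2228]
ee_rot: [[0.908, -0.419, 0.0], [-0.419, -0.908, 0.0], [0.0, -0.0, -1.0]]
wrist_force: [0.2, 1.3, -0.2]
gripper_width: 0.354
time_s: 1.85
tcp_pos: [0.5893, -0.0242, 0.2221]
ee_rot: [[0.946, -0.324, -0.0], [-0.324, -0.946, -0.0], [0.0, 0.0, -1.0]]
wrist_force: [0.0, -0.2, -0.5]
gripper_width: 0.007
1.85 0.006902388921368413 [[0.946, -0.324, -0.0], [-0.324, -0.946, -0.0], [0.0, 0.0, -1.0]] [ 0.58926365 -0.02419499  0.22214159] [ 0.03191219 -0.21820085 -0.5244424 ]
[0.23366903 0.24325845 0.02150894]
```

View pics/t2.png

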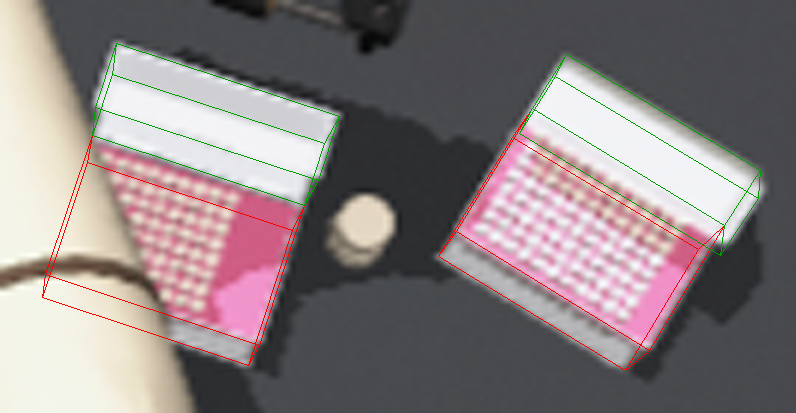

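The tool is behind the left lid and nothing has shifted. Next I'll align and descend to z of about 0.137 in clear space.

```bash
python3 -m crank '[[1,[0.24,0.24,0],[0,0,0]],[1,[0,0,0.2],[0,0,0]],[1,[0,0,0.25],[0,0,0]],[1,[0,0,0.25],[0,0,0]],[1,[0,0,0.15],[0,0,0]],[1,[0,0,0],[0,0,0]]]'
python3 - <<'E'
from plan import *
s=r.sense();p=s["tcp_pos"];R=np.array(s["ee_rot"]);print(p)
for t in (ps[0][3],): print(R.T@(arc(0,t)-p)/.1)
c=r.capture("scene");draw(c,[],(185,195,305,315),5,"pics/s3.png")
cv2.imwrite("pics/w3.png",r.capture("wrist")["img"])
E
```

```text
time_s: 2.5
tcp_pos: [0.6011, -0.0521, 0.1348]
ee_rot: [[0.946, -0.325, -0.006], [-0.325, -0.946, -0.0], [-0.006, 0.002, -1.0]]
wrist_force: [-0.5, 0.8, 0.0]
gripper_width: 0.006
[ 0.60108742 -0.05214074  0.13479175]
[-0.35590591  0.0173447   0.00337785]
```

View pics/s3.png

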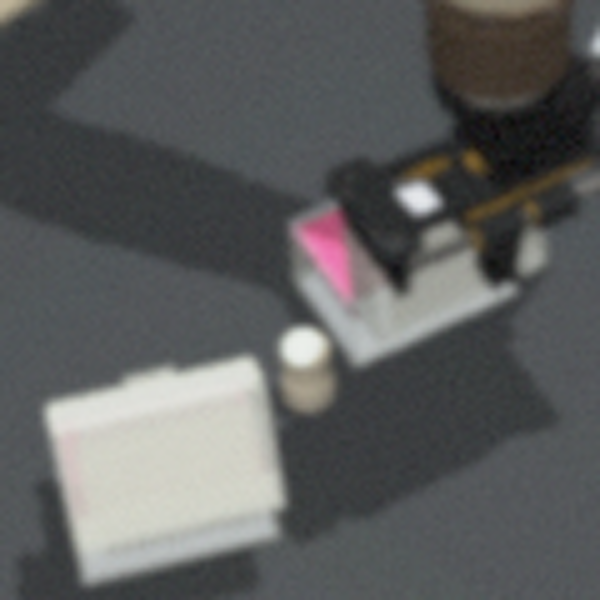

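View pics/w3.png

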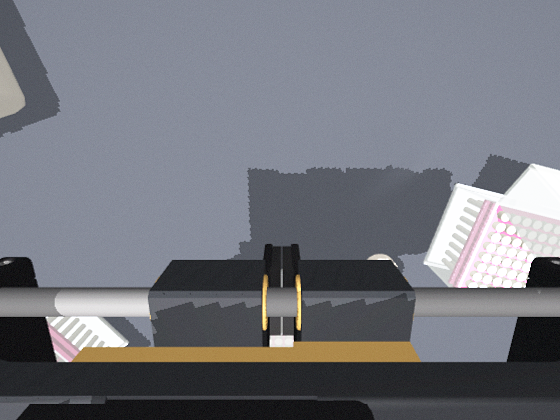

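```bash
python3 - <<'E'
from plan import *
s=r.sense();p=s["tcp_pos"];R=np.array(s["ee_rot"])
c=r.capture("scene");x0,y0,f=185,180,5
im=cv2.resize(c["img"][y0:y0+110,x0:x0+135],None,fx=f,fy=f,interpolation=cv2.INTER_CUBIC)
def m(P,col):
    q=(proj(c,[P])[0]+.5-[x0,y0])*f;cv2.circle(im,(int(q[0]),int(q[1])),4,col,-1)
m(p,(0,0,255))
for y in(-.095,.095):
    for x in(-.0375,.0375): m(p+R@[x,y,-.07],(0,255,255))
for y in(-.015,.015):
    m(p+R@[.0095,y,0],(0,255,0));m(p+R@[.0095,y,-.07],(0,255,0))
cv2.imwrite("pics/s4.png",im)
E
```

```text
(no output)
```

View pics/s4.png

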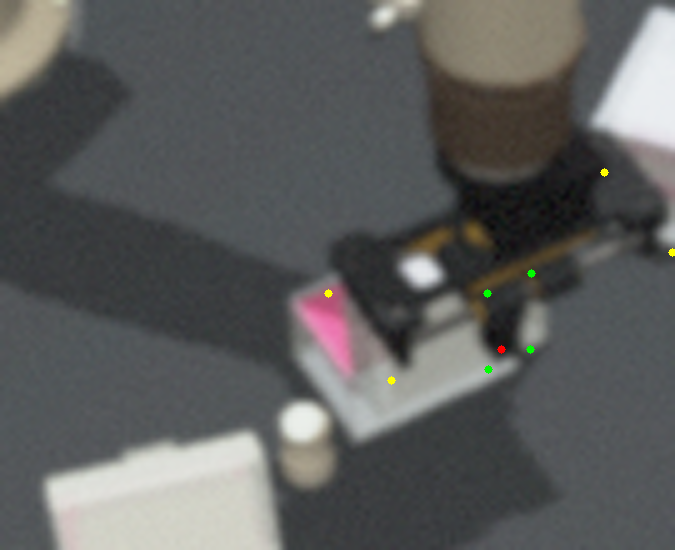

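The fingertips (501,349) are clear behind the lid, and the body end at (400,350) sits above it. Now I'll bring the tips into contact and push in small steps.

```bash
python3 -m crank '[[1,[-0.12,0,0],[0,0,0]],[1,[-0.12,0.01,0],[0,0,0]],[1,[-0.08,0,0],[0,0,0]],[1,[-0.05,0,-0.01],[0,0,0]],[1,[-0.07,0,-0.025],[0,0,0]],[1,[-0.07,0,-0.02],[0,0,0]],[1,[-0.07,0,-0.01],[0,0,0]],[1,[-0.07,0,-0.005],[0,0,0]]]'
python3 - <<'E'
from plan import *
s=r.sense();p=s["tcp_pos"];R=np.array(s["ee_rot"]);print(p,s["wrist_force"])
ths=np.linspace(np.radians(65),0,17);A=[p]+[arc(0,t) for t in ths]
for a,b in zip(A,A[1:]):print(np.round(tool(0,b-a),3),np.round(b,3))
draw(r.capture("scene"),[ps[0][:3].tolist()+[np.radians(65)],],(185,195,305,315),5,"pics/s5.png")
E
```

```text
time_s: 3.45
tcp_pos: [0.5409, -0.0318, 0.1449]
ee_rot: [[0.946, -0.325, 0.001], [-0.325, -0.946, 0.0], [0.001, -0.0, -1.0]]
wrist_force: [0.5, -0.4, 0.4]
gripper_width: 0.008
[ 0.54093801 -0.03181108  0.14489773] [ 0.52353068 -0.44411106  0.40099996]
[0.007 0.014 0.042] [ 0.541 -0.033  0.141]
[-0.056 -0.    -0.   ] [ 0.536 -0.032  0.141]
[-0.056  0.     0.004] [ 0.531 -0.03   0.14 ]
[-0.055 -0.     0.008] [ 0.525 -0.028  0.14 ]
[-0.055  0.     0.012] [ 0.52  -0.026  0.138]
[-0.054  0.     0.015] [ 0.515 -0.024  0.137]
[-0.052 -0.     0.019] [ 0.51  -0.023  0.135]
[-0.051  0.     0.023] [ 0.505 -0.021  0.133]
[-0.049  0.     0.026] [ 0.501 -0.019  0.13 ]
[-0.047 -0.     0.03 ] [ 0.496 -0.018  0.127]
[-0.045  0.     0.033] [ 0.492 -0.016  0.124]
[-0.042 -0.     0.036] [ 0.488 -0.015  0.12 ]
[-0.04   0.     0.039] [ 0.484 -0.014  0.116]
[-0.037 -0.     0.042] [ 0.481 -0.013  0.112]
[-0.034  0.     0.044] [ 0.478 -0.011  0.108]
[-0.031  0.     0.047] [ 0.475 -0.01   0.103]
[-0.027  0.     0.049] [ 0.472 -0.01   0.098]
```

View pics/s5.png

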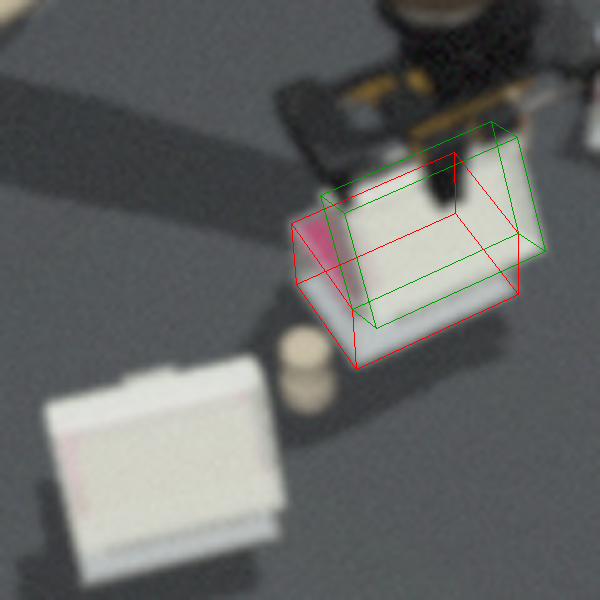

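The left lid swings with the tips, sits at about 65° as planned, and the base hasn't moved. I'll carry on along the arc.

```bash
python3 -m crank '[[1,[-0.05,0.01,0.03],[0,0,0]],[1,[-0.055,0,0.01],[0,0,0]],[1,[-0.055,0,0.01],[0,0,0]],[1,[-0.055,0,0.01],[0,0,0]],[1,[-0.055,0,0.015],[0,0,0]],[1,[-0.05,0,0.02],[0,0,0]],[1,[-0.05,0,0.025],[0,0,0]],[1,[-0.05,0,0.025],[0,0,0]]]'
python3 - <<'E'
from plan import *
s=r.sense();p=s["tcp_pos"];R=np.array(s["ee_rot"]);print(p,s["wrist_force"])
for d in (25,30,32,35): print(d,np.round(tool(0,arc(0,np.radians(d))-p),3))
draw(r.capture("scene"),[ps[0][:3].tolist()+[np.radians(32)],],(185,195,305,315),5,"pics/s6.png")
E
```

```text
time_s: 4.3
tcp_pos: [0.5007, -0.0192, 0.1298]
ee_rot: [[0.946, -0.325, -0.0], [-0.325, -0.946, -0.0], [-0.0, 0.0, -1.0]]
wrist_force: [-0.2, -0.2, 0.5]
gripper_width: 0.006
[ 0.50068515 -0.01920125  0.12982272] [-0.19284961 -0.22986719  0.46181824]
25 [-0.084  0.002  0.056]
30 [-0.028  0.002  0.016]
32 [-0.005  0.002  0.002]
35 [ 0.031  0.002 -0.018]
```

View pics/s6.png

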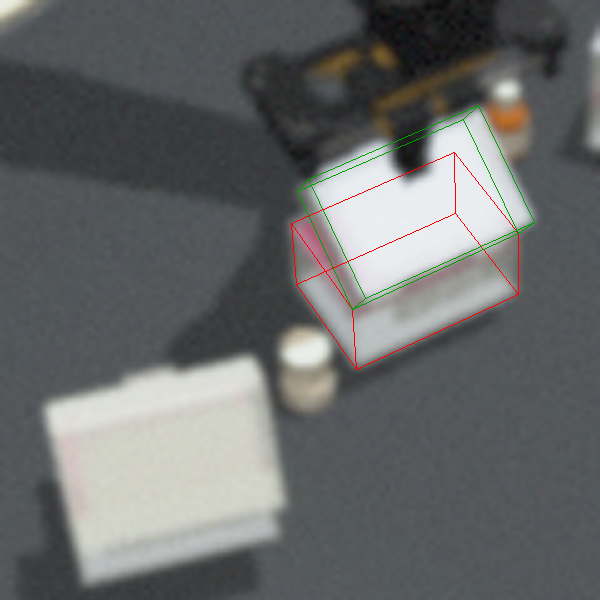

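```bash
python3 -m crank '[[1,[-0.045,0,0.03],[0,0,0]],[1,[-0.045,0,0.035],[0,0,0]],[1,[-0.04,0,0.035],[0,0,0]],[1,[-0.04,0,0.04],[0,0,0]],[1,[-0.035,0,0.04],[0,0,0]],[1,[-0.035,0,0.045],[0,0,0]],[1,[-0.02,0,0.03],[0,0,0]],[1,[-0.02,0,0.03],[0,0,0]]]'
python3 -m crank '[[1,[-0.01,0,0.02],[0,0,0]],[1,[-0.01,0,0.02],[0,0,0]],[1,[0,0,0],[0,0,0]]]'
python3 - <<'E'
from plan import *
s=r.sense();p=s["tcp_pos"];print(p,s["wrist_force"],np.round(tool(0,arc(0,0)-p),3))
draw(r.capture("scene"),[ps[0][:3].tolist()+[0]],(185,195,305,315),5,"pics/s7.png")
E
```

```text
time_s: 5.15
tcp_pos: [0.4745, -0.0102, 0.1012]
ee_rot: [[0.946, -0.325, -0.0], [-0.325, -0.946, -0.0], [-0.0, 0.0, -1.0]]
wrist_force: [0.4, -0.4, 0.0]
gripper_width: 0.009
time_s: 5.45
tcp_pos: [0.4732, -0.0097, 0.0984]
ee_rot: [[0.946, -0.324, 0.001], [-0.324, -0.946, -0.0], [0.001, 0.0, -1.0]]
wrist_force: [-0.4, -0.8, 5.6]
gripper_width: 0.003
[ 0.47319389 -0.00970577  0.09835556] [-0.39024639 -0.7524789   5.60699081] [-0.011  0.003  0.004]
```

View pics/s7.png

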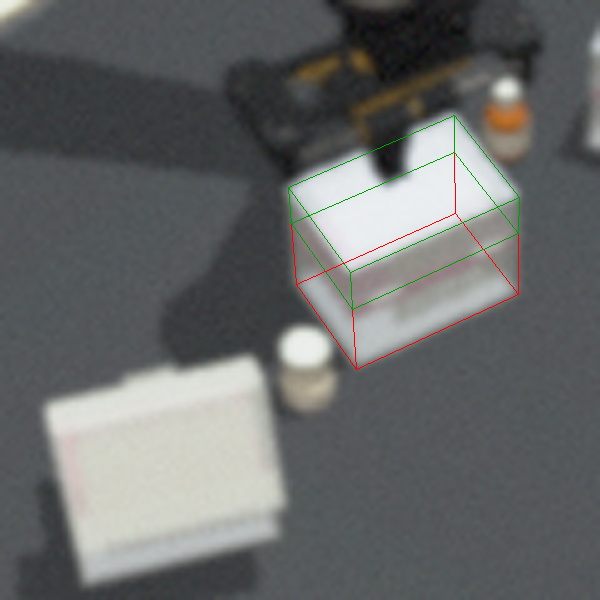

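Contact shows 5.6 N at z = 98.4 mm, so the lid is seated. I'll press slightly more, lift off, and move behind the right lid.

```bash
python3 -m crank '[[1,[0,0,0.015],[0,0,0]],[1,[0,0,0],[0,0,0]],[1,[0,0,0],[0,0,0]]]'
python3 -m crank '[[1,[0,0,-0.1],[0,0,0]],[1,[0,0,-0.3],[0,0,0]],[1,[0,0,-0.4],[0,0,0]],[1,[0,0,-0.4],[0,0,0]],[1,[0,0,0],[0,0,0.153]],[1,[0,0,0],[0,0,0.153]],[1,[0,0,0],[0,0,0]]]'
python3 - <<'E'
from plan import *
s=r.sense();p=s["tcp_pos"];R=np.array(s["ee_rot"]);ph=np.degrees(np.arctan2(R[1,0],R[0,0]));print(p,s["wrist_force"],ph,np.degrees(ps[1][2]))
print(R.T@(loc(1,.1,.2)-p)/.1)
draw(r.capture("top"),[ps[0][:3].tolist()+[0],ps[1]],(285,160,420,230),5.9,"pics/t8.png")
E
```

```text
time_s: 5.8
tcp_pos: [0.4732, -0.0097, 0.0982]
ee_rot: [[0.946, -0.324, 0.001], [-0.324, -0.946, -0.001], [0.001, 0.0, -1.0]]
wrist_force: [-6.1, 0.6, 13.6]
gripper_width: 0.007
time_s: 6.5
tcp_pos: [0.4728, -0.0095, 0.2165]
ee_rot: [[0.841, -0.541, 0.001], [-0.541, -0.841, 0.001], [0.001, -0.001, -1.0]]
wrist_force: [-0.1, 0.8, -0.9]
gripper_width: 0.005
[ 0.47282565 -0.00954195  0.2165108 ] [-0.12848737  0.79500974 -0.93151437] -32.72074292110498 -32.80153445677062
[2.45891041 1.85731353 0.16463358]
```

View pics/t8.png

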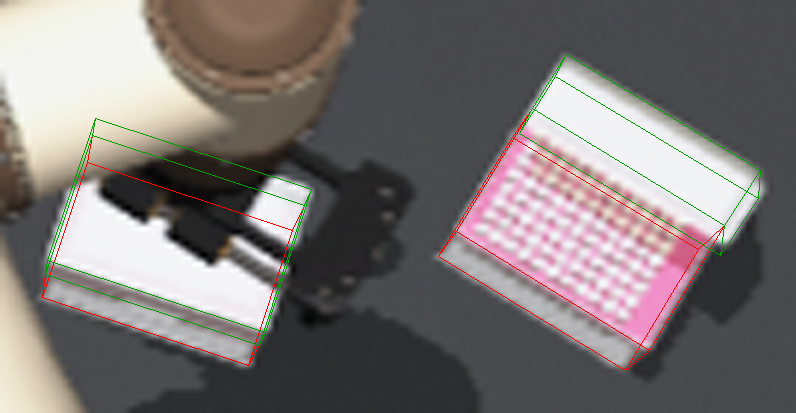

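The left lid matches the shut wireframe and its base is where it was. Now the right box.

```bash
python3 -m crank '[[1,[0.2,0.15,0],[0,0,0]],[1,[0.33,0.25,0],[0,0,0]],[1,[0.35,0.27,0],[0,0,0]],[1,[0.35,0.27,0],[0,0,0]],[1,[0.35,0.27,0],[0,0,0]],[1,[0.35,0.27,0],[0,0,0]],[1,[0.33,0.23,0],[0,0,0]],[1,[0.2,0.15,0],[0,0,0]]]'
python3 -m crank '[[1,[0,0,0.15],[0,0,0]],[1,[0,0,0.25],[0,0,0]],[1,[0,0,0.25],[0,0,0]],[1,[0,0,0.1],[0,0,0]],[1,[0,0,0],[0,0,0]],[1,[0,0,0],[0,0,0]]]'
python3 - <<'E'
from plan import *
s=r.sense();p=s["tcp_pos"];R=np.array(s["ee_rot"]);print(p,s["wrist_force"])
ths=np.linspace(ps[1][3],0,17);A=[p]+[arc(1,t) for t in ths]
for a,b in zip(A,A[1:]):print(np.round(tool(1,b-a),3),np.round(b,3))
draw(r.capture("scene"),[ps[1]],(185,195,305,315),5,"pics/s9.png")
draw(r.capture("top"),[ps[0][:3].tolist()+[0],ps[1]],(285,160,420,230),5.9,"pics/t9.png")
E
```

```text
time_s: 7.35
tcp_pos: [0.5797, -0.3018, 0.2148]
ee_rot: [[0.842, -0.54, -0.001], [-0.54, -0.842, -0.0], [-0.001, 0.001, -1.0]]
wrist_force: [-0.3, 0.0, -0.1]
gripper_width: 0.002
time_s: 7.95
tcp_pos: [0.5799, -0.2993, 0.1419]
ee_rot: [[0.842, -0.539, 0.001], [-0.539, -0.842, -0.001], [0.001, 0.0, -1.0]]
wrist_force: [-0.1, -0.6, -0.1]
gripper_width: 0.005
[ 0.57991966 -0.29931951  0.14194499] [-0.0855519  -0.59652339 -0.08474191]
[-0.515 -0.002  0.012] [ 0.537 -0.271  0.141]
[-0.053 -0.     0.003] [ 0.532 -0.268  0.14 ]
[-0.052  0.     0.006] [ 0.528 -0.266  0.14 ]
[-0.052 -0.     0.01 ] [ 0.523 -0.263  0.139]
[-0.051  0.     0.013] [ 0.519 -0.26   0.137]
[-0.05   0.     0.017] [ 0.515 -0.257  0.136]
[-0.049  0.     0.02 ] [ 0.511 -0.255  0.134]
[-0.047 -0.     0.023] [ 0.507 -0.252  0.131]
[-0.046 -0.     0.026] [ 0.503 -0.25   0.129]
[-0.044  0.     0.029] [ 0.499 -0.247  0.126]
[-0.042 -0.     0.032] [ 0.496 -0.245  0.123]
[-0.039  0.     0.035] [ 0.493 -0.243  0.119]
[-0.037 -0.     0.038] [ 0.489 -0.241  0.115]
[-0.034  0.     0.04 ] [ 0.487 -0.239  0.111]
[-0.032  0.     0.042] [ 0.484 -0.237  0.107]
[-0.029  0.     0.044] [ 0.481 -0.236  0.103]
[-0.026  0.     0.046] [ 0.479 -0.234  0.098]
```

View pics/s9.png

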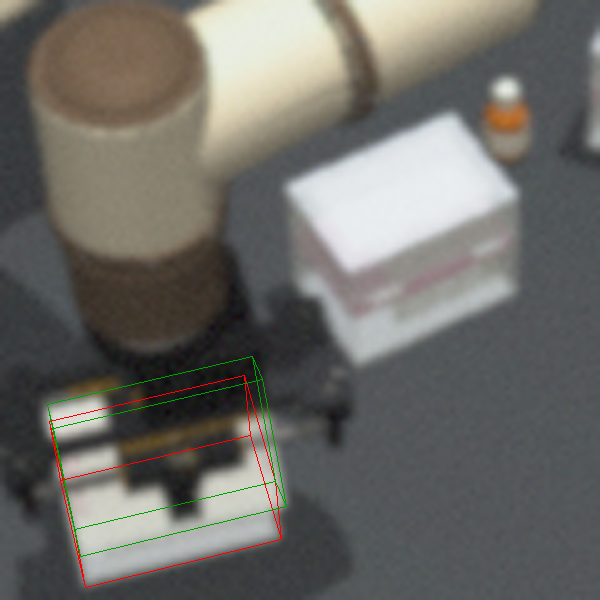

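View pics/t9.png

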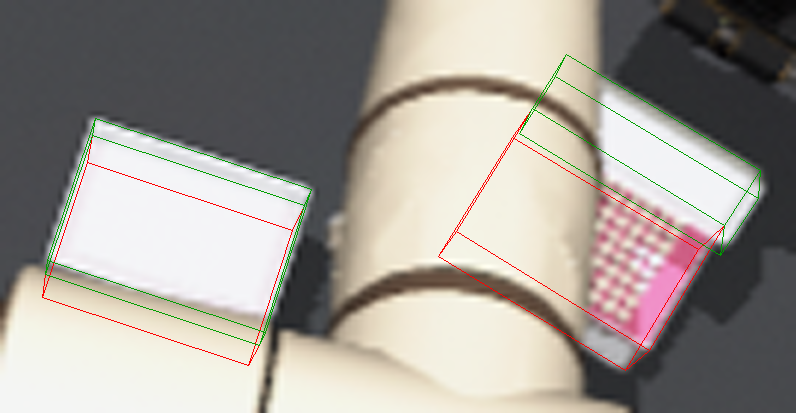

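The left box is flush shut in both views, and the tips are behind the right lid at (183,515) in the zoom. Approaching and pushing.

```bash
python3 -m crank '[[1,[-0.15,0,0],[0,0,0]],[1,[-0.18,0,0],[0,0,0]],[1,[-0.1,0,0],[0,0,0]],[1,[-0.06,0,0.01],[0,0,0]],[1,[-0.05,0,0],[0,0,0]],[1,[-0.055,0,0.005],[0,0,0]],[1,[-0.05,0,0.01],[0,0,0]],[1,[-0.05,0,0.015],[0,0,0]]]'
python3 -m crank '[[1,[-0.05,0,0.015],[0,0,0]],[1,[-0.05,0,0.02],[0,0,0]],[1,[-0.045,0,0.025],[0,0,0]],[1,[-0.045,0,0.025],[0,0,0]],[1,[0,0,0],[0,0,0]]]'
python3 - <<'E'
from plan import *
s=r.sense();p=s["tcp_pos"];print(p,s["wrist_force"])
for d in (20,25,28,30,32,35): print(d,np.round(tool(1,arc(1,np.radians(d))-p),3))
draw(r.capture("scene"),[ps[1][:3].tolist()+[np.radians(30)]],(185,195,305,315),5,"pics/s10.png")
E
```

```text
time_s: 8.85
tcp_pos: [0.5206, -0.2613, 0.1369]
ee_rot: [[0.841, -0.54, 0.0], [-0.54, -0.841, -0.0], [0.0, 0.0, -1.0]]
wrist_force: [-0.4, 0.9, 0.2]
gripper_width: 0.008
time_s: 9.35
tcp_pos: [0.5038, -0.2508, 0.128]
ee_rot: [[0.841, -0.541, -0.001], [-0.541, -0.841, 0.001], [-0.001, 0.0, -1.0]]
wrist_force: [0.5, 0.2, -0.4]
gripper_width: 0.006
[ 0.50384417 -0.25077099  0.12798585] [ 0.50915885  0.18851941 -0.44162933]
20 [-0.131 -0.006  0.082]
25 [-0.078 -0.006  0.038]
28 [-0.045 -0.006  0.013]
30 [-0.022 -0.006 -0.002]
32 [ 0.001 -0.006 -0.016]
35 [ 0.037 -0.006 -0.037]
```

View pics/s10.png

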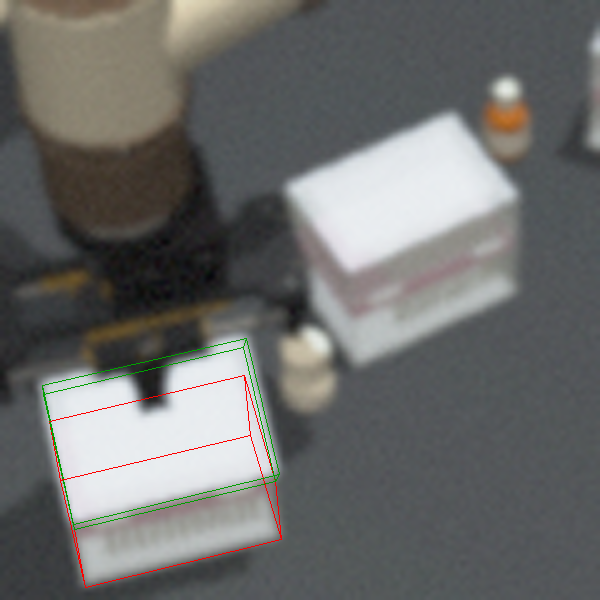

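```bash
python3 -m crank '[[1,[-0.045,0,0.025],[0,0,0]],[1,[-0.04,0,0.03],[0,0,0]],[1,[-0.04,0,0.035],[0,0,0]],[1,[-0.035,0,0.035],[0,0,0]],[1,[-0.035,0,0.04],[0,0,0]],[1,[-0.03,0,0.04],[0,0,0]],[1,[-0.02,0,0.03],[0,0,0]],[1,[-0.015,0,0.025],[0,0,0]]]'
python3 -m crank '[[1,[-0.01,0,0.02],[0,0,0]],[1,[-0.005,0,0.015],[0,0,0]],[1,[0,0,0],[0,0,0]]]'
python3 - <<'E'
from plan import *
s=r.sense();p=s["tcp_pos"];print(p,s["wrist_force"],np.round(tool(1,arc(1,0)-p),3))
draw(r.capture("scene"),[ps[1][:3].tolist()+[0]],(185,195,305,315),5,"pics/s11.png")
E
```

```text
time_s: 10.2
tcp_pos: [0.4826, -0.237, 0.1022]
ee_rot: [[0.841, -0.54, -0.0], [-0.54, -0.841, 0.0], [-0.0, 0.0, -1.0]]
wrist_force: [0.1, -0.4, 0.1]
gripper_width: 0.008
time_s: 10.5
tcp_pos: [0.4816, -0.2363, 0.0989]
ee_rot: [[0.841, -0.541, -0.0], [-0.541, -0.841, 0.0], [-0.0, 0.0, -1.0]]
wrist_force: [0.2, 0.2, -0.1]
gripper_width: 0.007
[ 0.4815915  -0.23633328  0.09885161] [ 0.19123153  0.15033597 -0.14235693] [-0.031 -0.005  0.009]
```

View pics/s11.png

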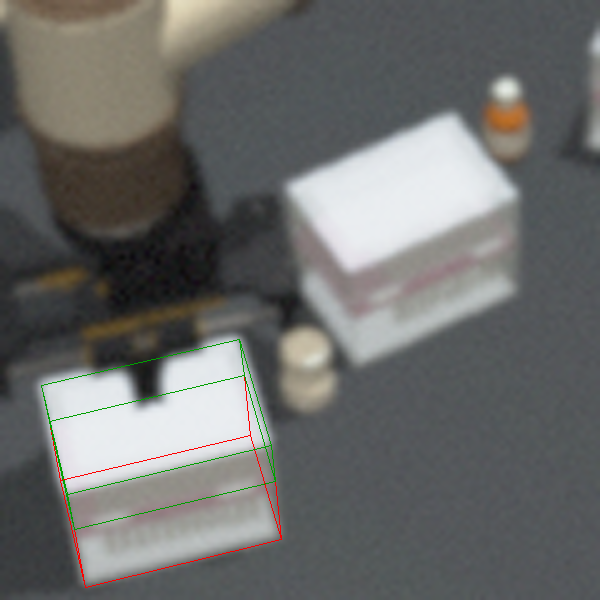

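Almost there: z is 98.9 mm with no contact force yet, so I'll press the last bit gently.

```bash
python3 -m crank '[[1,[-0.005,0,0.01],[0,0,0]],[1,[0,0,0.01],[0,0,0]],[1,[0,0,0],[0,0,0]]]';python3 -m crank '[[1,[0,0,0.01],[0,0,0]],[1,[0,0,0],[0,0,0]],[1,[0,0,0],[0,0,0]]]'
```

```text
time_s: 10.85
tcp_pos: [0.4817, -0.2363, 0.0984]
ee_rot: [[0.842, -0.54, 0.001], [-0.54, -0.842, -0.001], [0.001, 0.0, -1.0]]
wrist_force: [-2.6, 1.4, 5.3]
gripper_width: 0.003
time_s: 11.15
tcp_pos: [0.4817, -0.2362, 0.0982]
ee_rot: [[0.842, -0.54, 0.001], [-0.54, -0.842, -0.001], [0.002, 0.0, -1.0]]
wrist_force: [-3.1, 1.9, 11.6]
gripper_width: 0.005
```

Seated at 98.2 mm with 11.6 N, the same as the left one. I'll lift and swing clear for a final look.

```bash
python3 -m crank '[[1,[0,0,-0.1],[0,0,0]],[1,[0,0,-0.3],[0,0,0]],[1,[0,0,-0.4],[0,0,0]],[1,[0,0,-0.4],[0,0,0]],[1,[0,0,-0.3],[0,0,0]],[1,[-0.1,0.2,0],[0,0,0]],[1,[-0.2,0.35,0],[0,0,0]],[1,[-0.2,0.35,0],[0,0,0]]]';python3 -m crank '[[1,[-0.2,0.35,0],[0,0,0]],[1,[-0.2,0.35,0],[0,0,0]],[1,[-0.2,0.35,0],[0,0,0]],[1,[-0.2,0.35,0],[0,0,0]],[1,[-0.1,0.2,0],[0,0,0]],[1,[0,0,0],[0,0,0]],[1,[0,0,0],[0,0,0]]]'
python3 - <<'E'
from plan import *
P=[p[:3].tolist()+[0] for p in ps]
T=r.capture("top");S=r.capture("scene")
draw(S,P,(185,195,305,315),5,"pics/s12.png");draw(T,P,(285,160,420,230),5.9,"pics/t12.png");cv2.imwrite("pics/topfull.png",T["img"])
E
```

```text
time_s: 11.95
tcp_pos: [0.3889, -0.2849, 0.2455]
ee_rot: [[0.842, -0.54, -0.001], [-0.54, -0.842, 0.001], [-0.001, -0.0, -1.0]]
wrist_force: [-0.8, -0.8, -0.3]
gripper_width: 0.004
time_s: 12.65
tcp_pos: [0.2276, -0.3707, 0.2457]
ee_rot: [[0.84, -0.542, -0.0], [-0.542, -0.84, 0.001], [-0.0, -0.0, -1.0]]
wrist_force: [0.1, -0.0, -0.0]
gripper_width: 0.004
```

View pics/s12.png

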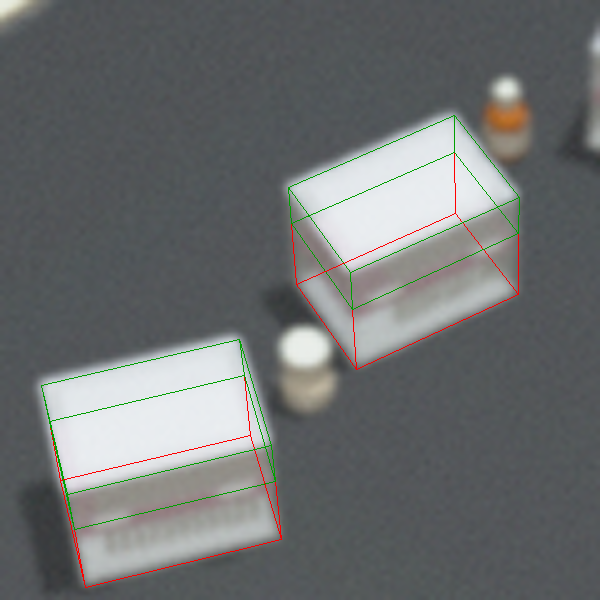

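View pics/t12.png

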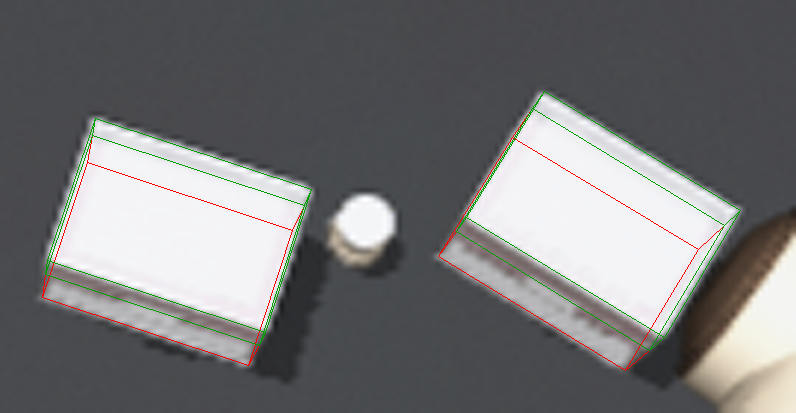

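View pics/topfull.png

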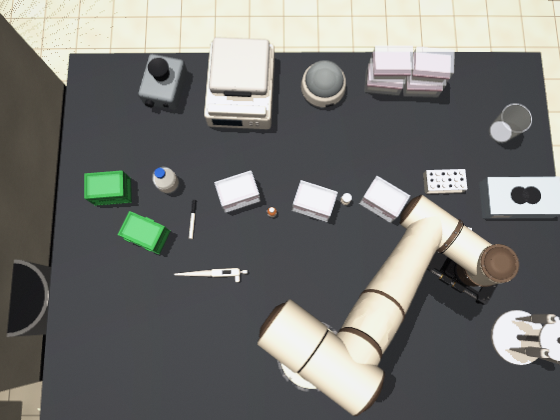

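Both boxes match the shut wireframes, their bases haven't moved, and the arm is clear. Handing in.

```bash
python3 -c "
from station import r
print(r.sense()['wrist_force'],r.finish_job())"
```

```text
the job is handed in; nothing more can be done
[-0.4193546  -0.32957907 -0.25417221] None
```

Both open lids are now fully shut. I pushed each one over with the closed fingertips along its hinge arc, then pressed it down gently. The arm was clear of everything when I handed the job in at about 12.8 s, well under the 48 s limit.

- **Lids seated:** the fingertips stopped at 98.2 mm on both boxes, against the stated 98 mm shut height. The highest readings I saw were about 14 N vertical on the left box and 12 N on the right.
- **Boxes not moved:** in the last top and scene pictures, both boxes match the shut model at their starting poses to about 1 px.
- **Other items:** the third box, the jar, the dropper and the other visible things look unchanged. I judged those by eye. In the last top picture the arm covered most of the microplate, so I couldn't recheck it, but the tool stayed about 0.25 m above the bench there.
- **Failed checks:** none of my checks failed or disagreed.

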